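# Slide the loaded tube carrier under the reader head

### The job

Take the low carrier in which three capped sample tubes lie flat and slide it, tube end first, under the low head of the tube reader until its leading end is at the reader's column. Leave it lying flat on the bench, straight in the marked lane and midway between the two lane lines. Leave the shorter empty carrier and the rack of upright tubes where they stand.

Things in the scene. Friction and masses are not known exactly. Their poses are not given: they have to be found in the camera images.
- carrier: Aluminium tray, three capped tubes lying flat in it; loose, 0.2 kg; 64 (x) by 180 (y), 18 mm high with tubes. Origin: centre of underside, z up; the +y end goes in first. Grey upright grip fin at the -y end: 12 thick (x), 36 long (y), centred at x 0, y -70, from 18 to 62 mm high; pinch it across x (60 N holds when lifted). The fin is too tall for the head and stays outside.
- reader: White machine, fixed. Origin: point on the bench where the carrier's origin lies when home, both y axes alike; z up. Slide along +y. Head: x -70 to 70, y -15 to 90, underside 26, top 71 mm high, open below and at its sides. Column: x -90 to 90, y 90 (the stop) to 240, 150 high. Lane lines on the bench at x -38 and 38. Carrier centred at y -130 lies free in front.
- empty_carrier: Bystander, to be left alone: an empty carrier of the same build but only 130 mm long (its y), 64 mm wide, 18 mm high, with a like fin (12 x 36 mm, top at 62 mm) centred at y -45 mm. Origin: centre of its underside, z up.
- rack: Bystander, to be left alone: a white rack 50 mm (x) by 110 mm (y), 60 mm high, with eight capped tubes standing upright to 107 mm. Origin: centre of its underside, z up.
Not all that is in view belongs to the job. Leave any brown look-alike of the carrier alone.

How it is judged:
At the end, for the whole second after the job is handed in: The carrier lies flat (under 0.06 rad) on the bench (underside below 5 mm) under the head, at rest, its centre within 15 mm of home both across and along the lane, its length within 0.19 rad (11 degrees) of the lane's direction (x of carrier in the frame of reader between -0.015 and 0.015 m and y of carrier in the frame of reader between -0.015 and 0.015 m and angle between the y axis of carrier and the y axis of reader, either way round below 0.19 rad and height (world z) of carrier below 0.005 m and angle between carrier's own z axis and vertical below 0.06 rad and linear speed of carrier below 0.01 m/s); the robot touches nothing.
It fails at once if the empty carrier is pushed away (more than 40 mm) or tipped over (distance of empty_carrier from where it was at the start of the episode above 0.04 m or angle between empty_carrier's own z axis and vertical above 0.35 rad).
It fails at once if the upright rack is pushed away (more than 40 mm) or tipped over (distance of rack from where it was at the start of the episode above 0.04 m or angle between rack's own z axis and vertical above 0.35 rad).
It also fails if it takes over 48 s, if anything falls off the work surface, if the arm or the gripper's body presses on something with over 40 N, if the wrist force passes 120 N, or if a joint passes its speed limit or range.

### The arm

A 6-joint arm with a two-finger parallel gripper is mounted at the origin on the work surface. World frame = base frame: x ahead of the robot, y to its left, z up, the work surface at z = 0. Lengths are in m, angles in rad, forces in N, time in s.
With the tool pointing down it reaches from about 0.25 to 0.725 m from the base axis. Payload 4 kg.
Tool frame: the origin (TCP) lies at the very end of the fingers, on their centre line; the grasp point (between the pads) lies 19 mm behind it (bot.pinch_z is the distance from the TCP to the grasp point, in m); z points along the fingers, x is the direction in which the jaws open and shut, and the axes are right-handed (so a half turn about z gives the same grasp; the last joint's range is limited). The gripper opens to 85 mm and grips with 20 to 120 N. Pads are 22 mm wide; open, the fingers measure 114 mm over their backs; the gripper's body (76 mm by 85 mm) begins 54 mm behind the grasp point. The pads swing forward as they close: fully open they stand 13 mm farther back than shut.
Start: joints at [1.151, 0.241, 0.005, 1.335, 0, 1.571], TCP at [0.204, 0.457, 0.231] pointing down, gripper open.
Joint ranges: [-2.72, 2.72], [-1.05, 1.87], [-1.09, 1.28], [-1.99, 2.15], [-1.42, 1.44], [-3.14, 3.14]. Speed limits (rad/s): [2.79, 2.79, 3.14, 3.14, 3.14, 3.14].

### API

Orientations are given as a unit quaternion [x, y, z, w].
In Python, from workcell import bot gives the robot as it stands. The module is installed in compiled form; this text tells all that it offers.
- The arm moves only by the shell command python3 -m inch 'ROWS'. ROWS is JSON, a list of rows, each a list of 7 numbers: the shift along the tool's x, y, z scaled (see below), then the turn, a rotation vector about the tool's x, y, z scaled (see below), then the gripper command: -1 is fully open, 1 is shut, values between are in proportion. In form: [[x, y, z, wx, wy, wz, gripper], ...]. A call has exactly 8 rows; each row shifts and turns the commanded pose from where the row before left it, along the tool's axes as they then stand; what a row does not reach is not made up. The controller multiplies each number of a shift by 2.5 cm and each number of a turn by 180 degrees. A row lasts 1/10 s, in which the tool goes at most 50 mm and 8.59 degrees, less where a joint would pass 70% of its speed; a pose out of reach is approached as far as the arm can. A call with a number of a shift or a turn outside -1 to 1 is refused whole. A call with a gripper value outside its range is refused whole. The fingers move at their own pace and stop on an object; the grip force is fixed at half the most. Time passes only in rows, so rows that do not move let the fingers close, or fill a call up. It gives the time, the measured TCP pose, the force and the opening at its end, in the units of the state.
- bot.get_obs(): the state, without advancing time (a new reading comes with each control period).
- bot.camera(name): name is "scene" or "top" or "wrist"; returns (picture, depth): 480x640x3 uint8, blue, green, red; 480x640 float32, m along the optical axis (not along the pixel's ray), 0 where there is no reading.
- bot.get_calibration(name): a dict with "vfov" (degrees; the focal length in pixels is half the picture's height over the tangent of half this angle, whatever the lens; pixels are square), "cx", "cy" (the principal point, pixels), "R" (3x3) and "t" (3): a world point X has camera coordinates R X + t. Camera axes: x right, y down, z forward; pixel columns grow to the right and rows downward; lengths in m; the calibration is good to about 2 mm. A picture is of the moment at which its call begins: read the wrist's pose just before it. get_calibration takes no time and is no camera call; for the wrist camera it gives the pose at the moment of the call.
- bot.job_done(): hands the job in, once; it reports no verdict.
The state is a dict: "clock": time; "joint_pos": joint angles; "joint_vel": joint speeds; "tau": joint torques, N m; "eef_pos": TCP position; "tool_rot": TCP orientation; "ft_force": force on the tool from outside, world axes, zero at the start; "ft_torque": the same for the moment, N m; "grip_width": finger opening in m.
Only numpy, scipy, OpenCV 4.12 (cv2) and the standard library are available. Lean on these libraries where they do the work, as an engineer would, in place of code of your own. Each camera call takes 0.05 s, during which the arm holds its last target.

## Working session

There is one attempt and no reset: what is moved stays moved. The work goes in short steps, Python scripts to look and compute and a shell command to move; the robot and the scene stay as the last step left them, time stands still between calls to the robot, and variables do not carry over. Pictures are saved under pics/ and viewed, and the job is handed in when it is done.

```bash
mkdir -p pics
cat > h.py <<'E'
import numpy as np, cv2
from workcell import bot
def snap(n,f):
    c=bot.get_calibration(n); p,d=bot.camera(n)
    cv2.imwrite(f'pics/{f}.png',p); np.savez(f'pics/{f}.npz',p=p,d=d,R=np.array(c['R']),t=np.array(c['t']),k=np.array([240/np.tan(np.radians(c['vfov'])/2),c['cx'],c['cy']]))
def world(f):
    z=np.load(f'pics/{f}.npz'); d=z['d']; F,cx,cy=z['k']
    v,u=np.mgrid[:480,:640]
    C=np.stack([(u-cx)*d/F,(v-cy)*d/F,d],-1)
    W=(C-z['t'])@z['R']; W[d==0]=np.nan
    return W,z['p']
E
python3 - <<'E'
from h import *
snap('top','top0'); snap('scene','sc0')
o=bot.get_obs()
for k in o: print(k,np.round(o[k],3))
print(bot.get_calibration('top'),bot.pinch_z)
E
```

```text
clock 0.1
joint_pos [ 1.151  0.241  0.004  1.335 -0.     1.571]
joint_vel [ 0.001  0.     0.003  0.001 -0.002  0.   ]
tau [-1.0000e-03 -3.7314e+01  2.5301e+01  1.1000e-02 -0.0000e+00  0.0000e+00]
eef_pos [0.204 0.456 0.231]
tool_rot [ 0.839  0.544 -0.001  0.001]
ft_force [ 0.167 -0.138 -0.718]
ft_torque [-0.094  0.057 -0.016]
grip_width 0.085
{'vfov': 52.86290868835221, 'cx': 333.19262032660424, 'cy': 243.07937246186893, 'R': array([[-0.02971233, -0.99953098,  0.00741556],
       [-0.9946518 ,  0.02883148, -0.09917932],
       [ 0.098919  , -0.01032275, -0.99504195]]), 't': array([-0.06507075,  0.46442378,  0.98614075])} 0.0187
```

View pics/top0.png

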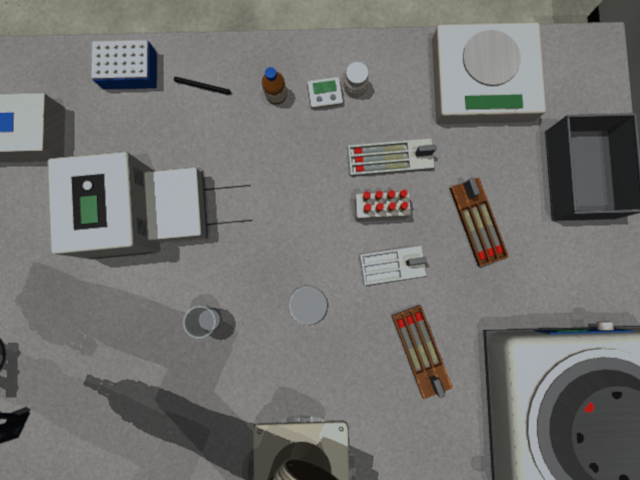

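View pics/sc0.png

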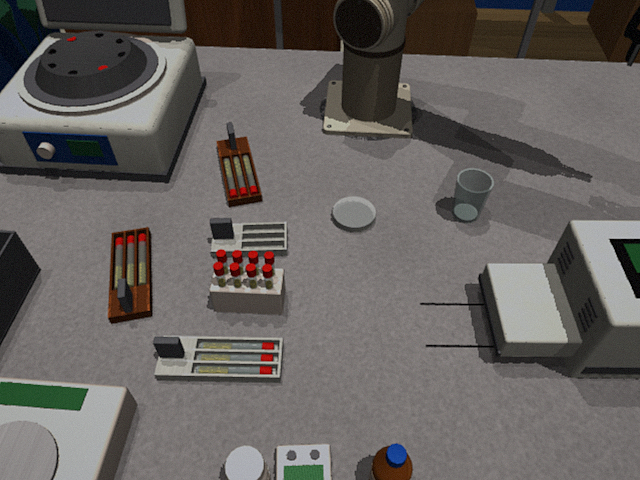

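The candidates in the top picture are:
- A grey tray with three tubes at (392,157). This fits the description: aluminium, tubes lying flat, fin at (427,152), red caps at the reader end.
- A grey empty, shorter tray at (392,266), which is a bystander.
- Brown look-alikes at (480,222) and (422,352).

The reader head is at (178,203), and the lane lines are at (205–252, 188/222). Next I'll confirm the target with a crop and measure it.

Run:
```python
from h import *
W,p=world('top0')
a=cv2.resize(p[125:295,340:450],None,fx=3.4,fy=3.4,interpolation=cv2.INTER_CUBIC)
b=cv2.resize(p[145:265,40:265],None,fx=1.8,fy=1.8,interpolation=cv2.INTER_CUBIC)
c=np.zeros((max(a.shape[0],b.shape[0]),a.shape[1]+b.shape[1],3),np.uint8);c[:a.shape[0],:a.shape[1]]=a;c[:b.shape[0],a.shape[1]:]=b
cv2.imwrite('pics/crop0.png',c)
def fit(n,box,lo,hi):
    v0,v1,u0,u1=box; S=W[v0:v1,u0:u1].reshape(-1,3); S=S[(S[:,2]>lo)&(S[:,2]<hi)]
    r=cv2.minAreaRect(S[:,:2].astype(np.float32)*1000); print(n,len(S),np.round(r[0],1),np.round(r[1],1),round(r[2],2),'z',np.round(np.median(S[:,2]),4))
fit('car',(130,182,340,442),.007,.03)
fit('fin',(130,182,405,442),.05,.07)
fit('rack',(183,225,350,420),.03,.12)
fit('emp',(240,292,352,432),.007,.08)
fit('empfin',(240,292,352,432),.04,.08)
fit('head',(160,250,145,215),.06,.08)
fit('col',(140,265,40,160),.13,.16)
# lane lines
g=cv2.cvtColor(p,cv2.COLOR_BGR2GRAY)
for v0,v1 in((178,198),(212,232)):
    pts=[]
    for u in range(208,250):
        v=v0+np.argmin(g[v0:v1,u]); 
        if g[v,u]<80: pts.append(W[v,u])
    pts=np.array(pts); k=np.polyfit(pts[:,1],pts[:,0],1); print('line',len(pts),k,pts[:,1].min(),pts[:,1].max(),np.median(pts[:,2]))
```

```text
car 2261 [ 645.8 -207.7] [ 65.8 180.3] 3.58 z 0.016
fin 122 [ 650.  -277.5] [12.6 36.2] 3.95 z 0.0601
rack 1452 [ 535.  -182.2] [ 51.1 110.2] 1.54 z 0.0607
emp 1156 [ 412.7 -202.6] [ 64.2 130.8] 6.69 z 0.0174
empfin 118 [ 417.7 -246.8] [11.9 35.8] 6.3 z 0.0604
head 3826 [545.6 242. ] [173.3 107.9] 3.51 z 0.0702
col 8134 [539.  367.5] [181.  153.1] 3.97 z 0.1494
line 37 [-0.06801199  0.60280752] 0.09927326406007708 0.18773250323433013 -0.0002796994640825119
line 39 [-0.07550986  0.52758892] 0.10017923879370169 0.18845592464029506 0.00036375235722765507
```

View pics/crop0.png

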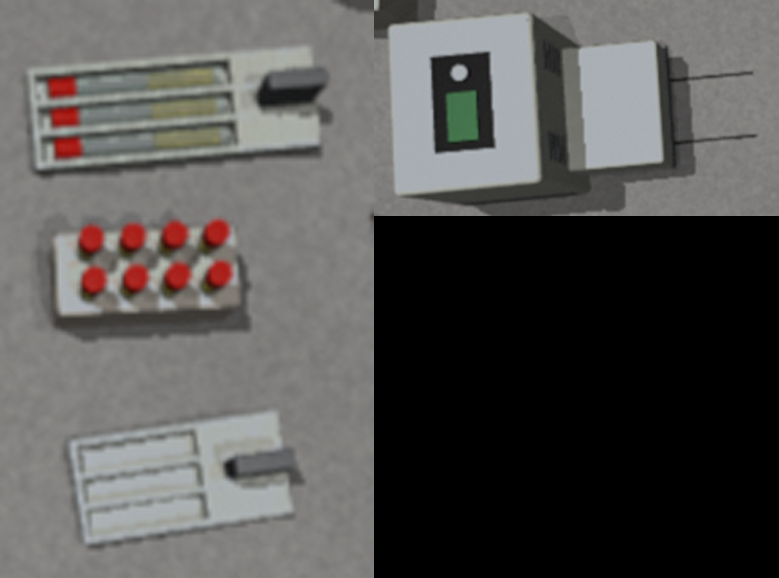

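The crop confirms it: the upper-left grey tray holds three tubes, with its fin at the right (−y) end. The sizes match: 66×180 for the carrier, 12.6×36 at z 0.060 for the fin, and 181×153 at z 0.149 for the column.

- **Carrier:** at (0.646, −0.208), yaw 3.6°, with the fin at (0.650, −0.2775).
- **Reader home:** about (0.5505, 0.203), yaw 4°. The midline of the lane lines agrees.

I'll turn the tool first.

```bash
python3 -m inch '[[0,0,0,0,0,0.0433,-1],[0,0,0,0,0,0.0433,-1],[0,0,0,0,0,0.0433,-1],[0,0,0,0,0,0.0433,-1],[0,0,0,0,0,0.0433,-1],[0,0,0,0,0,0.0433,-1],[0,0,0,0,0,0.0433,-1],[0,0,0,0,0,0.0433,-1]]'
cat >> h.py <<'E'
from scipy.spatial.transform import Rotation as Ro
def go(P,yaw=None):
    o=bot.get_obs(); M=Ro.from_quat(o['tool_rot']).as_matrix(); d=M.T@(np.array(P)-o['eef_pos'])
    print('pos',np.round(o['eef_pos'],4),'yaw',np.round(np.degrees(np.arctan2(M[1,0],M[0,0])),2),'tz',np.round(M[:,2],3),'need units',np.round(d/.025,2),'f',np.round(o['ft_force'],1),'w',round(float(o['grip_width']),4),'t',o['clock'],'q',np.round(o['joint_pos'],2))
E
python3 -c "
from h import *
go([.650,-.2775,.231])"
```

```text
clock: 0.9
eef_pos: [0.2036, 0.4562, 0.2307]
tool_rot: [1.0, 0.029, -0.0, 0.001]
ft_force: [-0.5, 0.4, 0.2]
grip_width: 0.0853
pos [0.2036 0.4562 0.2307] yaw 3.27 tz [-0.001 -0.001 -1.   ] need units [1.615e+01 3.032e+01 2.000e-02] f [-0.5  0.4  0.2] w 0.0853 t 0.9 q [ 1.15  0.24  0.    1.34 -0.    2.66]
```

```bash
python3 -m inch '[[0.5,0.94,0,0,0,0,-1],[0.5,0.94,0,0,0,0,-1],[0.5,0.94,0,0,0,0,-1],[0.5,0.94,0,0,0,0,-1],[0.5,0.94,0,0,0,0,-1],[0.5,0.94,0,0,0,0,-1],[0.5,0.94,0,0,0,0,-1],[0.5,0.94,0,0,0,0,-1]]'
python3 -m inch '[[0.5,0.94,0,0,0,0,-1],[0.5,0.94,0,0,0,0,-1],[0.5,0.94,0,0,0,0,-1],[0.5,0.94,0,0,0,0,-1],[0.5,0.94,0,0,0,0,-1],[0.5,0.94,0,0,0,0,-1],[0.5,0.94,0,0,0,0,-1],[0.5,0.94,0,0,0,0,-1]]'
python3 -m inch '[[0.5,0.94,0,0,0,0,-1],[0.5,0.94,0,0,0,0,-1],[0.5,0.94,0,0,0,0,-1],[0.5,0.94,0,0,0,0,-1],[0.5,0.94,0,0,0,0,-1],[0.5,0.94,0,0,0,0,-1],[0.5,0.94,0,0,0,0,-1],[0.5,0.94,0,0,0,0,-1]]'
python3 -c "
from h import *
go([.650,-.2775,.231])"
```

```text
clock: 1.7
eef_pos: [0.3156, 0.2741, 0.2309]
tool_rot: [1.0, 0.031, -0.0, 0.0]
ft_force: [-0.2, 0.4, -0.9]
grip_width: 0.0852
clock: 2.5
eef_pos: [0.4271, 0.0928, 0.2309]
tool_rot: [1.0, 0.031, -0.0, 0.0]
ft_force: [0.5, 0.2, -0.3]
grip_width: 0.0854
clock: 3.3
eef_pos: [0.5387, -0.0885, 0.2307]
tool_rot: [1.0, 0.031, -0.001, -0.0]
ft_force: [-0.1, 0.7, -0.2]
grip_width: 0.0853
pos [ 0.5387 -0.0885  0.2307] yaw 3.59 tz [-0.001  0.    -1.   ] need units [ 3.97  7.83 -0.02] f [-0.1  0.7 -0.2] w 0.0853 t 3.3 q [-0.16  0.33  0.13  1.37  0.    1.35]
```

```bash
python3 -m inch '[[0.5,0.98,0,0,0,0,-1],[0.5,0.98,0,0,0,0,-1],[0.5,0.98,0,0,0,0,-1],[0.5,0.98,0,0,0,0,-1],[0.5,0.98,0,0,0,0,-1],[0.5,0.98,0,0,0,0,-1],[0.5,0.98,0,0,0,0,-1],[0.5,0.98,0,0,0,0,-1]]'
python3 -m inch '[[0,0,0.6,0,0,0,-1],[0,0,0.6,0,0,0,-1],[0,0,0.6,0,0,0,-1],[0,0,0.6,0,0,0,-1],[0,0,0.6,0,0,0,-1],[0,0,0.6,0,0,0,-1],[0,0,0,0,0,0,-1],[0,0,0,0,0,0,-1]]'
python3 -c "
from h import *
go([.650,-.2775,.026]); snap('wrist','w0')"
```

```text
clock: 4.1
eef_pos: [0.6508, -0.2777, 0.2304]
tool_rot: [1.0, 0.031, -0.001, -0.0]
ft_force: [0.5, -0.3, -0.4]
grip_width: 0.0853
clock: 4.9
eef_pos: [0.6502, -0.2767, 0.1406]
tool_rot: [1.0, 0.031, -0.001, -0.0]
ft_force: [-0.6, -0.2, 0.6]
grip_width: 0.0853
pos [ 0.6502 -0.2767  0.1406] yaw 3.6 tz [-0.002  0.001 -1.   ] need units [-0.    0.04  4.59] f [-0.6 -0.2  0.6] w 0.0853 t 4.9 q [-0.4   0.71  0.51  1.38 -0.    1.11]
```

View pics/w0.png

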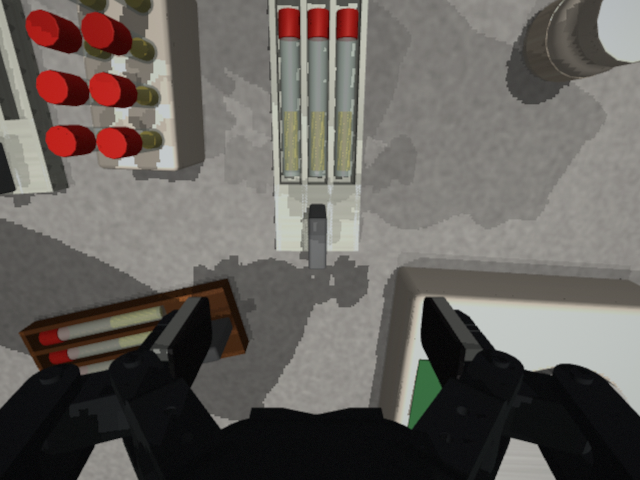

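The wrist view shows the fin at (317,235), on the centre line between the fingers. The balance (lower right) and a brown look-alike (lower left) are nearby, so I'll check finger clearance.

Run:
```python
from h import *
W,p=world('w0'); P=W.reshape(-1,3)
fin=P[(abs(P[:,0]-.65)<.03)&(abs(P[:,1]+.2775)<.03)&(P[:,2]>.05)&(P[:,2]<.068)]
r=cv2.minAreaRect(fin[:,:2].astype(np.float32)*1000);print(len(fin),r,np.median(fin[:,2]))
for f in('top0','w0'):
    W,p=world(f);P=W.reshape(-1,3)
    for n,lo,hi,zm in(('balance?',(.58,-.5),(.85,-.3),.12),):
        S=P[(P[:,0]>lo[0])&(P[:,0]<hi[0])&(P[:,1]>lo[1])&(P[:,1]<hi[1])&(P[:,2]>.02)&(P[:,2]<zm)]
        print(f,len(S),'near y edge',np.percentile(S[:,1],[95,99,99.8]),'xmin',np.percentile(S[:,0],[.5,2,50]),'z',np.percentile(S[:,2],[50,95]))
    q=(W[...,0]>.58)&(W[...,0]<.72)&(W[...,1]>-.335)&(W[...,1]<-.22)&(W[...,2]>.02)&(W[...,2]<.1)
    ys,xs=np.where(q);print('near',len(xs), [np.round(W[ys,xs].min(0),3),np.round(W[ys,xs].max(0),3)] if len(xs) else '')
```

```text
995 ((650.5861206054688, -276.62701416015625), (11.705098152160645, 35.7187385559082), 3.513648748397827) 0.06093711054162148
top0 6321 near y edge [-0.3133228  -0.31091789 -0.31052628] xmin [0.7178007  0.71846793 0.77827258] z [0.05967128 0.06656406]
near 300 [array([ 0.615, -0.335,  0.02 ]), array([ 0.72 , -0.222,  0.067])]
w0 17925 near y edge [-0.31028617 -0.31000223 -0.30981503] xmin [0.58150948 0.58470794 0.78652303] z [0.05881277 0.06546142]
near 1495 [array([ 0.643, -0.335,  0.02 ]), array([ 0.72 , -0.259,  0.063])]
```

Fin confirmed at (0.6506, −0.2766). The nearest balance corner is at (0.718, −0.311), which the fingers clear. Going down, then closing.

```bash
python3 -m inch '[[0,0,0.57,0,0,0,-1],[0,0,0.57,0,0,0,-1],[0,0,0.57,0,0,0,-1],[0,0,0.57,0,0,0,-1],[0,0,0.57,0,0,0,-1],[0,0,0.57,0,0,0,-1],[0,0,0.57,0,0,0,-1],[0,0,0.57,0,0,0,-1]]'
python3 -m inch '[[0,0,0,0,0,0,-1],[0,0,0,0,0,0,1],[0,0,0,0,0,0,1],[0,0,0,0,0,0,1],[0,0,0,0,0,0,1],[0,0,0,0,0,0,1],[0,0,0,0,0,0,1],[0,0,0,0,0,0,1]]'
python3 -c "
from h import *
go([.650,-.277,.026])"
```

```text
clock: 5.75
eef_pos: [0.6507, -0.2768, 0.0262]
tool_rot: [1.0, 0.031, 0.0, 0.0]
ft_force: [0.2, 0.2, 1.0]
grip_width: 0.0853
clock: 6.55
eef_pos: [0.6511, -0.2771, 0.0281]
tool_rot: [1.0, 0.031, 0.001, 0.0]
ft_force: [0.8, -0.4, 2.7]
grip_width: 0.011
pos [ 0.6511 -0.2771  0.0281] yaw 3.59 tz [ 0.001 -0.001 -1.   ] need units [-0.04 -0.01  0.08] f [ 0.8 -0.4  2.7] w 0.011 t 6.55 q [-0.4   0.78  0.35  1.14 -0.    1.11]
```

```bash
python3 -m inch '[[0,0,-0.1,0,0,0,1],[0,-0.3,0,0,0,0,1],[0,-0.5,0,0,0,0,1],[0,-0.6,0,0,0,0,1],[0,-0.6,0,0,0,0,1],[0,-0.6,0,0,0,0,1],[0,-0.6,0,0,0,0,1],[0,-0.5,0,0,0,0,1]]'
python3 -c "
from h import *
go([.65,-.06,.028]);snap('scene','sc1')"
```

```text
clock: 7.35
eef_pos: [0.6448, -0.1826, 0.0299]
tool_rot: [0.999, 0.032, -0.0, -0.0]
ft_force: [0.8, -0.9, -3.6]
grip_width: 0.0111
pos [ 0.6448 -0.1826  0.0299] yaw 3.66 tz [-0.  0. -1.] need units [ 0.52 -4.88  0.08] f [ 0.8 -0.9 -3.6] w 0.0111 t 7.35 q [-0.28  0.71  0.22  1.07  0.    1.23]
```

View pics/sc1.png

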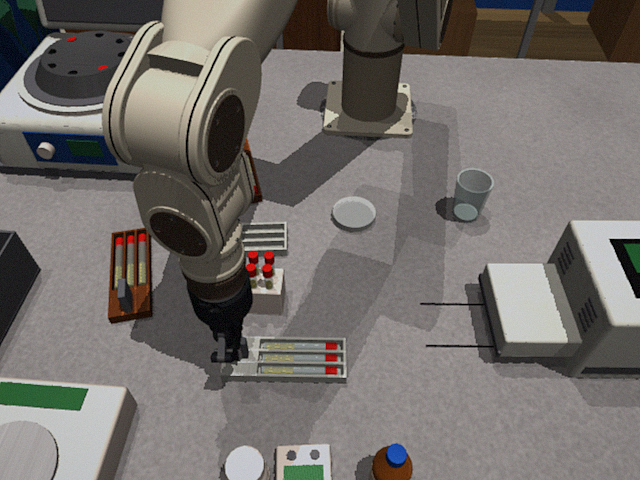

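The carrier follows the gripper flat, now at (290,360) and clear of the rack. I'll keep going past the rack before shifting sideways.

```bash
python3 -m inch '[[0,-0.4,0,0,0,0,1],[0,-0.6,0,0,0,0,1],[0,-0.7,0,0,0,0,1],[0,-0.7,0,0,0,0,1],[0,-0.7,0,0,0,0,1],[0,-0.7,0,0,0,0,1],[0,-0.6,0,0,0,0,1],[0,-0.4,0,0,0,0,1]]'
python3 -c "
from h import *
d=np.array([-.0697,.9976]);h=np.array([.5505,.203]);f=h-.13*d-.07*d
go([*f,.028])"
```

```text
clock: 8.2
eef_pos: [0.6372, -0.0628, 0.0299]
tool_rot: [0.999, 0.032, -0.0, -0.0]
ft_force: [0.1, -0.8, -2.7]
grip_width: 0.0113
pos [ 0.6372 -0.0628  0.0299] yaw 3.68 tz [-0.  0. -1.] need units [-2.73 -2.83  0.08] f [ 0.1 -0.8 -2.7] w 0.0113 t 8.2 q [-0.1   0.66  0.11  1.03  0.    1.41]
```

```bash
python3 -m inch '[[-0.25,-0.2,0,0,0,-0.0018,1],[-0.4,-0.25,0,0,0,0,1],[-0.5,-0.3,0,0,0,0,1],[-0.5,-0.3,0,0,0,0,1],[-0.5,-0.3,0,0,0,0,1],[-0.4,-0.25,0,0,0,0,1],[-0.18,-0.2,0,0,0,0,1],[0,0,0,0,0,0,1]]'
python3 - <<'E'
from h import *
go([.5645,.0035,.028]); snap('top','top1')
W,p=world('top1')
cv2.imwrite('pics/crop1.png',cv2.resize(p[140:270,40:400],None,fx=2.2,fy=2.2))
E
```

```text
clock: 9.0
eef_pos: [0.5654, -0.0243, 0.0299]
tool_rot: [0.999, 0.034, -0.0, 0.0]
ft_force: [-0.0, -1.1, -2.6]
grip_width: 0.0111
pos [ 0.5654 -0.0243  0.0299] yaw 3.93 tz [-0. -0. -1.] need units [ 0.04 -1.11  0.08] f [-0.  -1.1 -2.6] w 0.0111 t 9.0 q [-0.04  0.53 -0.12  0.92 -0.    1.46]
```

View pics/crop1.png

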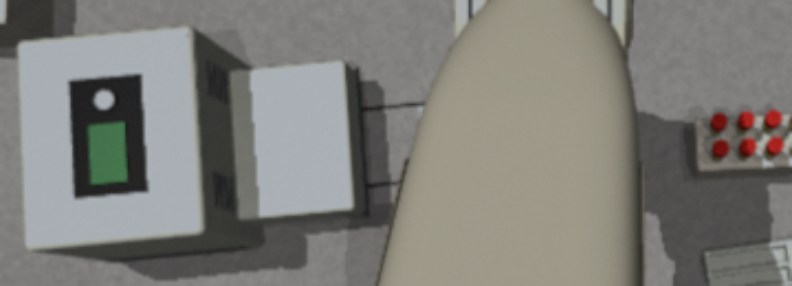

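The arm hides the lane, and there is a whitish shape at its top edge, so I'll look from the other cameras.

Run:
```python
from h import *
snap('scene','sc2');snap('wrist','w2')
a=cv2.imread('pics/sc2.png')[150:420,130:];b=cv2.imread('pics/w2.png');t=cv2.imread('pics/top1.png')
c=np.zeros((570,790,3),np.uint8);c[:270,:510]=a;c[270:570,:400]=cv2.resize(b,(400,300));c[270:562,400:790]=cv2.resize(t,(390,292))
cv2.imwrite('pics/c2.png',c)
```

```text
(no output)
```

View pics/c2.png

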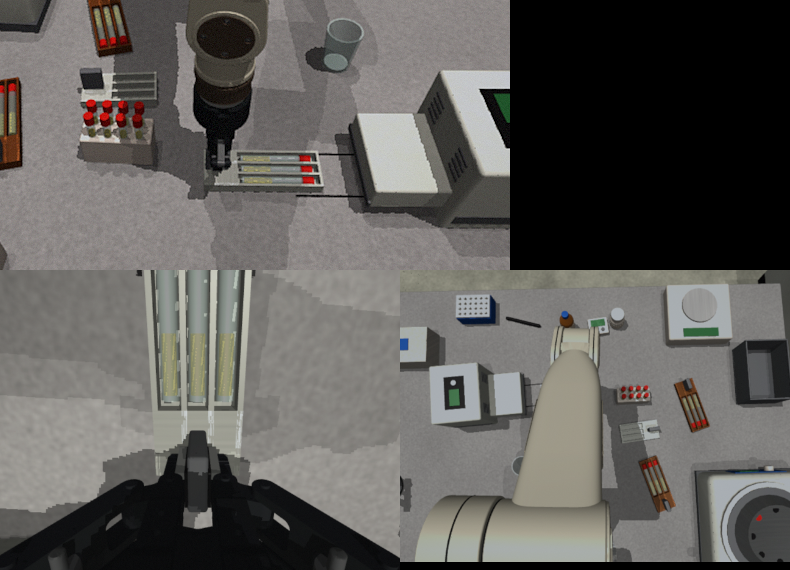

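The whitish shape was the arm's own wrist. The carrier lies in the lane, about to pass between the lines (scene crop, 265,170). Next I'll measure its pose in the reader frame.

Run:
```python
from h import *
th=np.radians(4.0);d=np.array([-np.sin(th),np.cos(th)]);x=np.array([np.cos(th),np.sin(th)]);h=np.array([.5505,.203])
for f in('sc2','w2'):
    W,p=world(f);P=W.reshape(-1,3)
    L=np.stack([(P[:,:2]-h)@x,(P[:,:2]-h)@d,P[:,2]],1)
    S=L[(abs(L[:,0])<.06)&(L[:,1]>-.21)&(L[:,1]<-.02)&(L[:,2]>.01)&(L[:,2]<.03)]
    r=cv2.minAreaRect(S[:,:2].astype(np.float32)*1000);print(f,len(S),np.round(r[0],1),np.round(r[1],1),round(r[2],2))
    for y in(-.19,-.16,-.12,-.08):
        s=S[abs(S[:,1]-y)<.005];
        if len(s)>5: print(y,np.round(np.percentile(s[:,0],[1,99]),4),np.round(np.median(s[:,2]),4))
    g=cv2.cvtColor(p,cv2.COLOR_BGR2GRAY).ravel()
    for sgn in(-1,1):
        for a,b in((-.11,-.06),(-.06,-.02)):
            m=(g<60)&(abs(L[:,2])<.005)&(abs(L[:,0]-sgn*.038)<.008)&(L[:,1]>a)&(L[:,1]<b)
            if m.sum()>5:print('line',sgn,a,m.sum(),np.round(np.median(L[m,0]),4))
    B=L[(abs(L[:,0])<.06)&(L[:,1]>.05)&(L[:,1]<.15)&(L[:,2]>.09)&(L[:,2]<.14)]
    if len(B):print('column face',np.percentile(B[:,1],[2,20,50]))
    B=L[(abs(L[:,0])<.06)&(L[:,1]>-.05)&(L[:,1]<.12)&(L[:,2]>.065)&(L[:,2]<.075)]
    if len(B):print('head y',np.percentile(B[:,1],[.5,2,98,99.5]))
```

```text
sc2 3462 [   1.2 -137.3] [144.3  67.4] 89.48
-0.19 [-0.0309  0.034 ] 0.0188
-0.16 [-0.0296  0.034 ] 0.0184
-0.12 [-0.0294  0.034 ] 0.0185
-0.08 [-0.0303  0.034 ] 0.019
line -1 -0.06 36 -0.0376
line 1 -0.11 60 0.0378
line 1 -0.06 44 0.0383
column face [0.09160435 0.09324038 0.09404988]
head y [-0.01089885 -0.01000791  0.093878    0.09486367]
w2 35304 [   0.2 -159.1] [101.8  64.6] 89.88
-0.19 [-0.0314  0.0316] 0.0181
-0.16 [-0.0313  0.0316] 0.0177
-0.12 [-0.0311  0.0317] 0.0175
line -1 -0.11 75 -0.0383
line 1 -0.11 43 0.0379
```

The carrier is straight to within 0.5° and centred to within about 1 mm, with both lines at ±38 mm. It is about 157–161 mm short of home. Sliding in.

```bash
python3 -m inch '[[0,-0.2,0,0,0,0,1],[0,-0.4,0,0,0,0,1],[0,-0.5,0,0,0,0,1],[0,-0.5,0,0,0,0,1],[0,-0.5,0,0,0,0,1],[0,-0.5,0,0,0,0,1],[0,-0.4,0,0,0,0,1],[0,-0.2,0,0,0,0,1]]'
python3 -c "
from h import *
go([.5554,.1332,.028])"
```

```text
clock: 9.95
eef_pos: [0.5606, 0.0568, 0.0298]
tool_rot: [0.999, 0.035, -0.0, -0.0]
ft_force: [0.1, -0.3, -2.5]
grip_width: 0.0112
pos [0.5606 0.0568 0.0298] yaw 4.01 tz [-0.  0. -1.] need units [ 0.01 -3.06  0.07] f [ 0.1 -0.3 -2.5] w 0.0112 t 9.95 q [ 0.1   0.53 -0.13  0.92  0.    1.6 ]
```

```bash
python3 -m inch '[[0,-0.2,0,0,0,0,1],[0,-0.4,0,0,0,0,1],[0,-0.5,0,0,0,0,1],[0,-0.5,0,0,0,0,1],[0,-0.5,0,0,0,0,1],[0,-0.4,0,0,0,0,1],[0,-0.3,0,0,0,0,1],[0,-0.15,0,0,0,0,1]]'
python3 -c "
from h import *
go([.5554,.1332,.028])"
```

```text
clock: 10.75
eef_pos: [0.5556, 0.1299, 0.0298]
tool_rot: [0.999, 0.035, 0.0, -0.0]
ft_force: [-0.3, 0.7, -2.3]
grip_width: 0.0113
pos [0.5556 0.1299 0.0298] yaw 3.98 tz [ 0.  0. -1.] need units [ 0.   -0.13  0.07] f [-0.3  0.7 -2.3] w 0.0113 t 10.75 q [ 0.23  0.54 -0.11  0.92  0.    1.73]
```

```bash
python3 -m inch '[[0,0,0.07,0,0,0,1],[0,-0.04,0,0,0,0,1],[0,-0.04,0,0,0,0,1],[0,-0.04,0,0,0,0,1],[0,-0.04,0,0,0,0,1],[0,0,0,0,0,0,1],[0,0,0,0,0,0,1],[0,0,0,0,0,0,1]]'
python3 -c "
from h import *
go([.5554,.1332,.028]);snap('wrist','w3');snap('scene','sc3')
d=np.array([-.0698,.9976]);x=np.array([.9976,.0698]);h=np.array([.5505,.203])
W,p=world('w3');P=W.reshape(-1,3)
L=np.stack([(P[:,:2]-h)@x,(P[:,:2]-h)@d,P[:,2]],1)
B=L[(abs(L[:,0])<.06)&(L[:,1]>-.05)&(L[:,1]<.12)&(L[:,2]>.06)&(L[:,2]<.08)]
print('head y',np.percentile(B[:,1],[.5,2,98,99.5]),np.median(B[:,2]))
B=L[(abs(L[:,0])<.06)&(L[:,1]>.05)&(L[:,1]<.15)&(L[:,2]>.08)&(L[:,2]<.14)]
print(len(B), np.percentile(B[:,1],[5,50]) if len(B) else '')
"
```

```text
clock: 11.55
eef_pos: [0.5555, 0.1328, 0.0281]
tool_rot: [0.999, 0.034, 0.0, 0.0]
ft_force: [0.5, 0.1, -0.8]
grip_width: 0.0115
pos [0.5555 0.1328 0.0281] yaw 3.91 tz [ 0. -0. -1.] need units [-0.   -0.02  0.  ] f [ 0.5  0.1 -0.8] w 0.0115 t 11.55 q [ 0.23  0.54 -0.11  0.92 -0.    1.74]
head y [-0.01241219 -0.0113401   0.03179898  0.03237639] 0.07015166058795246
0
```

View pics/w3.png

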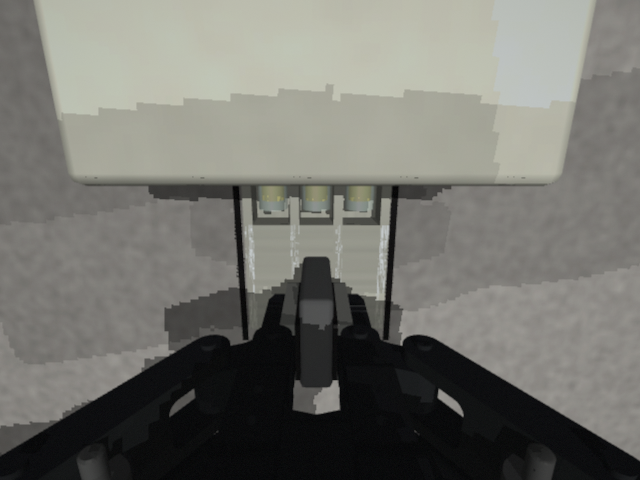

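View pics/sc3.png

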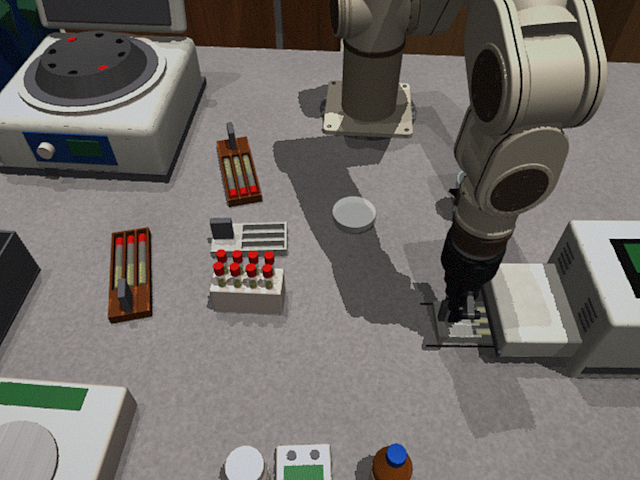

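The wrist view shows the carrier (columns 243–388) centred between the lane lines (238, 393) and under the head. The head's front edge measures 2–3 mm farther in than I assumed, so I'll creep 3 mm more and watch the force.

```bash
python3 -m inch '[[0,-0.04,0,0,0,0,1],[0,-0.04,0,0,0,0,1],[0,-0.04,0,0,0,0,1],[0,0,0,0,0,0,1],[0,0,0,0,0,0,1],[0,0,0,0,0,0,1],[0,0,0,0,0,0,1],[0,0,0,0,0,0,1]]'
python3 -c "
from h import *
go([.5554,.1332,.028])"
```

```text
clock: 12.45
eef_pos: [0.5553, 0.1353, 0.0281]
tool_rot: [0.999, 0.034, 0.0, 0.001]
ft_force: [0.5, -6.0, 0.1]
grip_width: 0.0114
pos [0.5553 0.1353 0.0281] yaw 3.89 tz [ 0.    -0.001 -1.   ] need units [-0.    0.08  0.01] f [ 0.5 -6.   0.1] w 0.0114 t 12.45 q [ 0.24  0.54 -0.11  0.92 -0.    1.74]
```

A 6 N contact force says the leading end has reached the stop. Releasing and lifting.

```bash
python3 -m inch '[[0,0.02,0,0,0,0,1],[0,0,0,0,0,0,-1],[0,0,0,0,0,0,-1],[0,0,0,0,0,0,-1],[0,0,0,0,0,0,-1],[0,0,0,0,0,0,-1],[0,0,0,0,0,0,-1],[0,0,0,0,0,0,-1]]'
python3 -m inch '[[0,0,-0.2,0,0,0,-1],[0,0,-0.5,0,0,0,-1],[0,0,-0.7,0,0,0,-1],[0,0,-0.7,0,0,0,-1],[0,0,-0.7,0,0,0,-1],[0,0,-0.7,0,0,0,-1],[0,0,-0.7,0,0,0,-1],[0,0,-0.5,0,0,0,-1]]'
python3 -m inch '[[0,0.7,0,0,0,0,-1],[0,0.9,0,0,0,0,-1],[0,0.9,0,0,0,0,-1],[0,0.9,0,0,0,0,-1],[0,0.9,0,0,0,0,-1],[0,0.7,0,0,0,0,-1],[0,0,0,0,0,0,-1],[0,0,0,0,0,0,-1]]'
python3 - <<'E'
from h import *
go([.5554,.1332,.15]);snap('wrist','w4');snap('scene','sc4');snap('top','top4')
th=np.radians(4);d=np.array([-np.sin(th),np.cos(th)]);x=np.array([np.cos(th),np.sin(th)]);h=np.array([.5505,.203])
for f in('w4','sc4','top4'):
    W,p=world(f);P=W.reshape(-1,3)
    L=np.stack([(P[:,:2]-h)@x,(P[:,:2]-h)@d,P[:,2]],1)
    for n,lo,hi in(('plate',.009,.025),('fin',.05,.068)):
        S=L[(abs(L[:,0])<.05)&(L[:,1]>-.12)&(L[:,1]<-.02)&(L[:,2]>lo)&(L[:,2]<hi)]
        if len(S)>20:
            r=cv2.minAreaRect(S[:,:2].astype(np.float32)*1000);print(f,n,len(S),np.round(r[0],1),np.round(r[1],1),round(r[2],2),'ymin',np.round(np.percentile(S[:,1],.5),4),'z',np.round(np.median(S[:,2]),4))
W,p=world('top4')
for n,b,lo,hi in(('rack',(183,225,350,420),.03,.12),('emp',(240,292,352,432),.007,.08)):
    S=W[b[0]:b[1],b[2]:b[3]].reshape(-1,3);S=S[(S[:,2]>lo)&(S[:,2]<hi)];print(n,cv2.minAreaRect(S[:,:2].astype(np.float32)*1000) if len(S) else 0)
a=cv2.imread('pics/sc4.png');b=cv2.imread('pics/w4.png')
cv2.imwrite('pics/c4.png',np.hstack([cv2.resize(a,(400,300)),cv2.resize(b,(400,300))]))
E
```

```text
clock: 13.25
eef_pos: [0.5552, 0.1355, 0.0281]
tool_rot: [0.999, 0.034, -0.0, -0.0]
ft_force: [0.2, -0.1, 0.9]
grip_width: 0.0854
clock: 14.05
eef_pos: [0.556, 0.1356, 0.1481]
tool_rot: [0.999, 0.034, 0.001, -0.0]
ft_force: [-0.2, -0.2, 0.3]
grip_width: 0.0854
clock: 14.85
eef_pos: [0.5638, 0.0106, 0.146]
tool_rot: [0.999, 0.034, 0.0, -0.0]
ft_force: [-1.0, 0.7, -0.2]
grip_width: 0.0854
pos [0.5638 0.0106 0.146 ] yaw 3.87 tz [ 0.     0.001 -1.   ] need units [-0.01 -4.91 -0.16] f [-1.   0.7 -0.2] w 0.0854 t 14.85 q [0.02 0.41 0.02 1.18 0.   1.52]
w4 plate 5991 [ -0.4 -64.5] [47.8 64.1] 89.99 ymin -0.0883 z 0.0171
w4 fin 1410 [ -0.3 -69.8] [33.5 11.7] 89.13 ymin -0.0862 z 0.0609
sc4 plate 1188 [  1.9 -53. ] [65.9 66.3] 0.33 ymin -0.0859 z 0.0179
sc4 fin 280 [  2.  -65.7] [14.1 36.4] 0.31 ymin -0.0839 z 0.0611
rack ((534.7965087890625, -182.052001953125), (50.52629852294922, 110.02643585205078), 1.3492860794067383)
emp ((412.6430969238281, -202.5488739013672), (64.01371002197266, 130.6222381591797), 6.697107791900635)
```

View pics/c4.png

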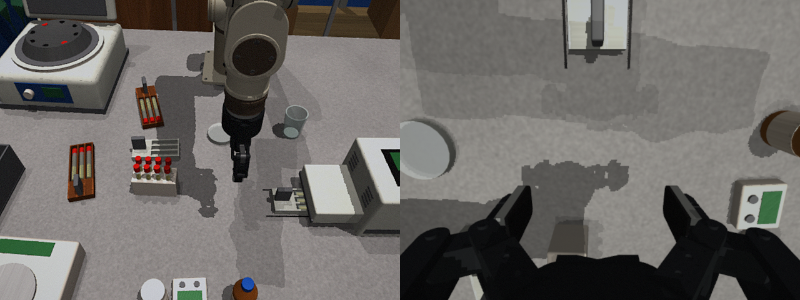

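The picture shows the carrier seated under the head, centred between the lines, with the fin outside at about (285,195). The gripper is clear, and the bystanders haven't moved. Handing in.

```bash
python3 -c "
from workcell import bot
print(bot.job_done())"
```

```text
the job is handed in; nothing more can be done
None
```

I gripped the carrier by its fin and dragged it past the rack, then lined it up in the lane. I slid it tube end first under the head until it touched the column (6 N on the wrist), released it, backed the gripper away and handed in at about 15 s of the 48 s allowed.

**Last checks:**
- **Position:** the carrier's centre is within about 2 mm of the lane's midline. Along the lane, the wrist view puts it at home and the scene view about 4 mm farther in. The reader itself also measured 3–4 mm farther in from the scene view, so that gap is probably a camera offset. Either reading is inside the 15 mm limit.
- **Straight and flat:** it is less than 1° off the lane direction. The tray top is at 17–18 mm and the fin top at 61 mm, so it lies flat on the bench.
- **Bystanders:** the rack and the empty carrier measured within 0.5 mm of where they started.
- **Robot:** the gripper was open and clear of everything at hand-in.

No check failed, and the two camera readings along the lane were the only disagreement. The job reports no verdict, so I can't confirm the result beyond these measurements.

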